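# Unlock the folding stay and shut the key box

### The job

Shut the key box, the larger of the two open steel boxes: first lift the knob of its folding stay so that the stay's knee comes well past centre and unlocks, let go of the knob, then gently lower the lid until it is fully shut. Leave the small box's lid standing open.

Things in the scene. Friction and masses are not known exactly. Their poses are not given: they have to be found in the camera images.
- key_box: Larger fixed steel box, 160 (x) by 180 (y) by 90 mm high, open. Origin: centre of underside; front faces its -x. Lid hinge line along y at x +80, z 90 mm. Folding stay outside its -y wall: two flat 90 mm bars, pinned at x -45, z 20 mm and to the lid's edge 80 mm from the hinge. The smaller box (100 by 120 by 55 mm) has no stay.
- stay_knob (a point): Centre of the stay's knob, a barrel 24 mm across and 24 long, axis along box y, 36 mm above the rim; pinch its ends from above, it pivots in the fingers. Its path, mm towards box front / up: 4/12 (just past centre), 11/25, 21/36. Locked until lifted; lifted 25 to 36 mm it stays up when let go. Lid shut: knob stands 76 mm above the rim, 107 mm to -y of the box's middle, 156 in front of the hinge.
- key_lid (a joint): Key box lid, rad: 0 propped open (75 degrees up, leaning to the front), grows as it lowers, 1.309 shut. Plate 6 mm thick, underside on the hinge line, reaching 162 mm from the hinge, 186 wide. Stiff hinge: once unlocked it stays at any angle; push its outer face (far side when open, top when shut) with 1 to 5 N at 125 mm from the hinge; the stay folds along.
- small_lid (a joint): Angle of the small box's lid in rad: 0 as it stands open, leaning 10 degrees back from upright, its edge about 155 mm above the shelf; grows as it closes. A stiff hinge holds it. To be left alone.
Things that resemble listed ones, but are neither listed nor needed, are in the scene too. Leave any orange or red look-alike of the part that bears small_lid alone.

How it is judged:
By the outcome, as a careful person would: the job done as asked, in the order asked, and still so for the second after the job is handed in, with the robot touching nothing.
It also fails if it takes over 51 s, if anything falls off the work surface, if the arm or the gripper's body presses on something with over 40 N, if the wrist force passes 120 N, or if a joint passes its speed limit or range.

### The arm

A 6-joint arm with a two-finger parallel gripper is mounted at the origin on the work surface. World frame = base frame: x ahead of the robot, y to its left, z up, the work surface at z = 0. Lengths are in m, angles in rad, forces in N, time in s.
With the tool pointing down it reaches from about 0.4 to 0.825 m from the base axis. Payload 7 kg.
Tool frame: the origin (TCP) lies on the mounting face of the last link; the fingertips stand 178 mm ahead of it and the grasp point (between the pads) lies arm.tcp_to_grasp ahead of it (arm.tcp_to_grasp is the distance from the TCP to the grasp point, in m); z points along the fingers, y is the line along which they close (so a half turn about z gives the same grasp; the last joint's range is limited). The gripper opens to 88 mm and grips with 3 to 60 N. Pads are 19 mm wide; open, the fingers measure 130 mm over their backs; the gripper's body (78 mm by 193 mm) begins 47 mm behind the grasp point.
Start: joints at [-0.912, 0.359, 0.012, 0, -1.224, -0.288], TCP at [0.245, -0.629, 0.405] pointing down, gripper open.
Joint ranges: [-3.07, 3.07], [-1.43, 2.12], [-1.02, 1.25], [-3.03, 1.67], [-3.05, -0], [-3.03, 3.03]. Speed limits (rad/s): [2.39, 2.39, 3.01, 3.14, 3.14, 3.14].

### API

Orientations are given as a rotation vector (axis times angle).
In Python, from plant import arm gives the robot as it stands. The module is installed in compiled form; this text tells all that it offers.
- The arm moves only by the tool jog_arm, never from a script. Its argument "rows" is a list of rows, each an object with "xyz": the shift along the tool's x, y, z normalised to -1 to 1, where 1 is 0.1 m, a list of three; "turn": the turn about the tool's z normalised to -1 to 1, where 1 is 1.5 rad; "fingers": the opening, from -1 (shut) to 1 (fully open), so that 0 is half open. A call has 1 to 20 rows; each row is the pose to reach, as a shift and turn from the pose commanded when the call began, along the tool's axes at that moment; what a row does not reach only later rows make up. A row lasts 1/8 s, in which the tool goes at most 62.5 mm and 10.7 degrees, less where a joint would pass 70% of its speed; a pose out of reach is approached as far as the arm can. A call with a number of a shift or a turn outside -1 to 1 is refused whole. A call with a gripper value outside its range is refused whole. The fingers move at their own pace and stop on an object; "squeeze" is the grip in N (left out, the last holds). Time passes only in rows, so rows that repeat a pose let the fingers close. It gives the time, the measured TCP pose, the force, the opening and the grip force at its end, in the units of the state.
- arm.sense(): the state, without advancing time (a new reading comes with each control period).
- arm.camera(name): name is "scene" or "top" or "wrist"; returns a dict with "img" (384x512x3 uint8, red, green, blue), "fx", "fy", "cx", "cy" (pixels), "pose" (4x4, takes a point from camera to world coordinates). Camera axes: x right, y down, z forward; pixel columns grow to the right and rows downward; lengths in m; the calibration is good to about 2 mm. The wrist camera is an equidistant fisheye: a pixel r from the principal point sees the ray r / f radians off the axis. A picture is of the moment at which its call begins. There is no depth.
- arm.job_done(): hands the job in; it is judged then, once.
The state is a dict: "time_s": time; "q": joint angles; "qd": joint speeds; "joint_efforts": joint torques, N m; "eef_pos": TCP position; "tool_rot": TCP orientation; "contact_force": force on the tool from outside, world axes, zero at the start; "wrist_torque": the same for the moment, N m; "finger_gap": finger opening in m; "gripper_force": force on a finger pad.
Only numpy, scipy, OpenCV 4.12 (cv2) and the standard library are available. Lean on these libraries where they do the work, as an engineer would, in place of code of your own. Each camera call takes 0.05 s, during which the arm holds its last target. There are 200 camera calls.

## Working session

There is one attempt and no reset: what is moved stays moved. The work goes in short steps, Python scripts to look and compute and a tool call to move; the robot and the scene stay as the last step left them, time stands still between calls to the robot, and variables do not carry over. Pictures are saved under pics/ and viewed, at most 10 in all, crops included, and the job is handed in when it is done.

Besides the shell and the picture viewer there is one more tool, called after "Emit:" by a JSON object that holds its "method" and its "body". jog_arm: Moves the arm, as the interface text tells. Scaled input: -1 to 1 covers 0.1 m each way for a shift and 1.5 rad each way for a turn. Its arguments: {"type":"object","properties":{"rows":{"type":"array"},"squeeze":{"type":"number"}},"required":["rows"]}

```bash
mkdir -p pics; python3 - <<'E'
from plant import arm
import cv2,numpy as np
np.set_printoptions(precision=4,suppress=True)
s=arm.sense();print(s['time_s'],s['eef_pos'],s['tool_rot'],s['finger_gap'],arm.tcp_to_grasp)
for n in("scene","top"):
    c=arm.camera(n);cv2.imwrite(f"pics/{n}0.png",c["img"][:,:,::-1]);print(n,c["fx"],c["fy"],c["cx"],c["cy"]);print(c["pose"])
E
```

```text
0.0 [ 0.2445 -0.629   0.4037] [ 0.5788 -3.0874 -0.0024] 0.08787573570686767 0.1593
scene 367.5012722153424 367.5012722153424 256.3045925057353 187.9868770128284
[[-0.6237  0.5853 -0.5181  1.0102]
 [ 0.7815  0.4527 -0.4293  0.2384]
 [-0.0167 -0.6726 -0.7398  0.7096]
 [ 0.      0.      0.      1.    ]]
top 456.3679299919207 456.3679299919207 248.84353469501693 193.29616978861702
[[-0.0197 -0.9849  0.1718  0.3774]
 [-0.9998  0.0209  0.0051 -0.0954]
 [-0.0086 -0.1716 -0.9851  1.1672]
 [ 0.      0.      0.      1.    ]]
```

View pics/scene0.png

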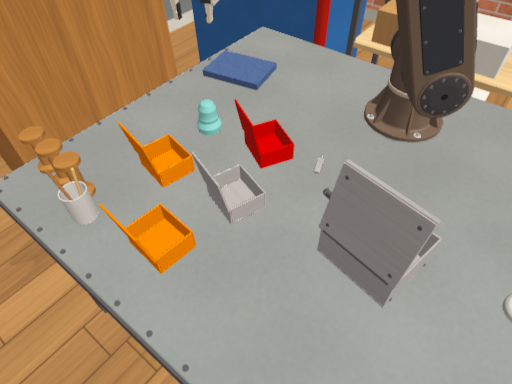

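View pics/top0.png

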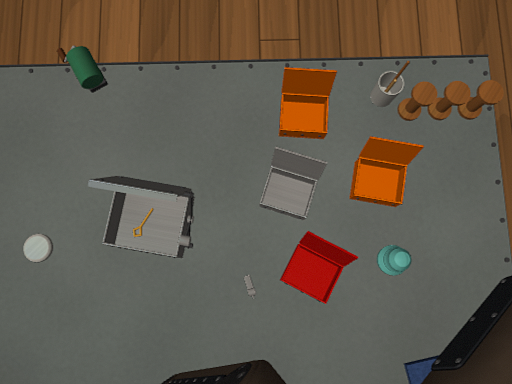

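Two views: the scene view has the large grey box at about (375,235) with its knob near (330,195). The top view has the large grey open box at (150,222) with its stay on the right edge near (187,235). The small grey box is at (293,182). The orange boxes (305,115) and (380,183) and the red one (318,267) are look-alikes of the small box. The larger steel box with a stay is the key box, so I'll confirm it in a crop.

```bash
python3 - <<'E'
import cv2,numpy as np
a=cv2.imread("pics/top0.png")[165:270,80:210];b=cv2.imread("pics/scene0.png")[150:300,300:450]
a=cv2.resize(a,None,fx=4,fy=4,interpolation=2);b=cv2.resize(b,(280,280),interpolation=2)
o=np.zeros((420,800,3),np.uint8);o[:,:520]=a;o[:280,520:]=b;cv2.imwrite("pics/crop.png",o)
E
```

```text
(no output)
```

View pics/crop.png

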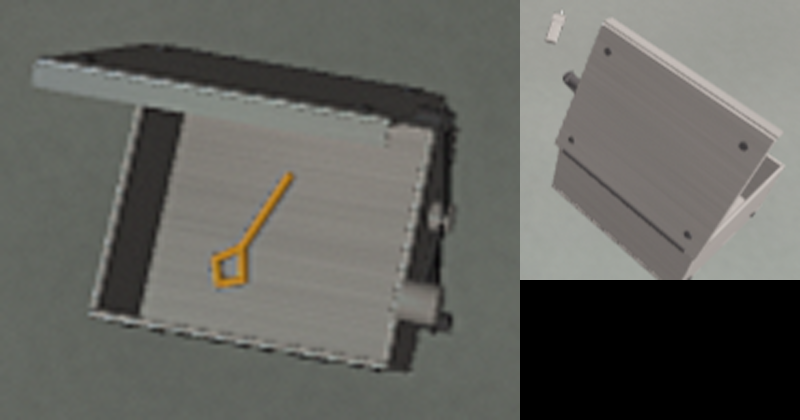

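The crop confirms it. The large steel box has a dark stay on its right (-y) wall. The grey knob barrel is at crop (420,302), which is top pixel (185,240.5), and at about (328,194) in the scene view. Next I triangulate the knob and get the box pose from the rim.

```bash
cat > h.py <<'E'
from plant import arm
import numpy as np
np.set_printoptions(precision=4,suppress=True)
def ray(c,p):
    d=np.array([(p[0]-c["cx"])/c["fx"],(p[1]-c["cy"])/c["fy"],1.]);d=c["pose"][:3,:3]@d
    return c["pose"][:3,3],d/np.linalg.norm(d)
def plane(c,p,z):
    o,d=ray(c,p);return o+d*(z-o[2])/d[2]
def tri(r):
    A=sum(np.eye(3)-np.outer(d,d) for o,d in r);b=sum((np.eye(3)-np.outer(d,d))@o for o,d in r)
    return np.linalg.solve(A,b)
E
python3 - <<'E'
from h import *
t=arm.camera("top");s=arm.camera("scene")
k=(80+419/4,165+302/4)
print("knob z126",plane(t,k,.126), "tri",tri([ray(t,k),ray(s,(327.5,193.5))]))
P=lambda u,v,z:plane(t,(80+u/4,165+v/4),z)
fl,fr,rr=P(92,315,.09),P(390,365,.09),P(437,125,.09)
print(fl,fr,rr,np.linalg.norm(fl-fr),np.linalg.norm(fr-rr))
a,b=fl-fr,rr-fr
print("yaw",np.arctan2(-a[0],a[1]),np.arctan2(b[1],b[0]))
for z in(.15,.243,.247): print("lid",z,P(33,62,z),P(33,85,z))
S=lambda u,v,z:plane(s,(300+(u-520)*150/280,150+v*150/280),z)
print("scene lid corners",S(607,20,.248),S(782,133,.248), S(555,150,.09),S(686,279,.09))
E
```

```text
knob z126 [0.4529 0.0582 0.126 ] tri [0.4702 0.0381 0.0842]
[0.4518 0.2564 0.09  ] [0.419  0.0803 0.09  ] [0.561  0.0532 0.09  ] 0.1790511794795713 0.14456779652380847
yaw -0.18383947549270674 -0.1890126801112939
lid 0.15 [0.5921 0.2756 0.15  ] [0.5787 0.275  0.15  ]
lid 0.243 [0.5725 0.2417 0.243 ] [0.5603 0.2412 0.243 ]
lid 0.247 [0.5716 0.2402 0.247 ] [0.5595 0.2397 0.247 ]
scene lid corners [0.5348 0.0582 0.248 ] [0.5666 0.2401 0.248 ] [0.5897 0.0538 0.09  ] [0.6413 0.2319 0.09  ]
```

Emit:
{"method": "jog_arm", "body": {"rows": [{"xyz": [-0.2,0.25,-0.05],"turn": 0.1,"fingers": 1},{"xyz": [-0.5,0.6,-0.15],"turn": 0.22,"fingers": 1},{"xyz": [-0.75,0.95,-0.25],"turn": 0.34,"fingers": 1},{"xyz": [-0.75,0.95,-0.25],"turn": 0.371,"fingers": 1}]}}

```text
time_s: 0.7
eef_pos: [0.2806, -0.5113, 0.4312]
tool_rot: [0.293, 3.126, -0.002]
contact_force: [1.0, -0.5, 0.3]
finger_gap: 0.0878
gripper_force: 0.0
```

```bash
cat >> h.py <<'E'
from scipy.spatial.transform import Rotation as Ro
C=np.array([.514,.1536,0]);YAW=-.186
B=Ro.from_euler('z',YAW).as_matrix()
def box(x,y,z): return C+B@np.array([x,y,z])
def delta(target_tip, ahead=.1593):
    s=arm.sense();R=Ro.from_rotvec(s['tool_rot']).as_matrix()
    d=(R.T@(np.array(target_tip)-[0,0,-ahead]-s['eef_pos']))*10
    ty=R[:,1];tyb=B[:,1]
    if ty@tyb<0: tyb=-tyb
    turn=np.arctan2(np.cross(ty,tyb)@R[:,2],ty@tyb)
    print("t",round(s['time_s'],2),"delta",d,"turn",turn/1.5,"F",s['contact_force'],"eef",s['eef_pos'],"gap",s['finger_gap'])
    return d
E
python3 - <<'E'
from h import *
delta([.4529,.0582,.226])
s=arm.camera("scene");pj=lambda p:(lambda q:(s["fx"]*q[0]/q[2]+s["cx"],s["fy"]*q[1]/q[2]+s["cy"]))(s["pose"][:3,:3].T@(np.array(p)-s["pose"][:3,3]))
print(pj([.4529,.0582,.126]),pj(box(-.043,-.119,.126)),pj(box(-.043,-.095,.126)))
E
```

```text
t 0.7 delta [-0.6339  5.9162  0.4548] turn -0.0006347042303605581 F [ 0.9697 -0.4739  0.3074] eef [ 0.2806 -0.5113  0.4312] gap 0.08783157352862658
(np.float64(356.0557553401092), np.float64(180.97770083778823)) (np.float64(351.18195505985705), np.float64(177.3884804624954)) (np.float64(359.92896526797847), np.float64(183.37586897985756))
```

Emit:
{"method": "jog_arm", "body": {"rows": [{"xyz": [-0.05,0.4,0],"turn": 0,"fingers": 1},{"xyz": [-0.1,1,0],"turn": 0,"fingers": 1}]}}

```text
time_s: 1.0
eef_pos: [0.3085, -0.4168, 0.4288]
tool_rot: [-0.293, -3.127, -0.001]
contact_force: [1.2, 1.1, -0.1]
finger_gap: 0.0877
gripper_force: 0.0
```

Emit:
{"method": "jog_arm", "body": {"rows": [{"xyz": [-0.05,0.5,0],"turn": 0,"fingers": 1},{"xyz": [-0.1,1,0],"turn": 0,"fingers": 1}]}}

```text
time_s: 1.25
eef_pos: [0.3368, -0.3193, 0.4295]
tool_rot: [-0.291, -3.128, -0.0]
contact_force: [0.9, -0.5, -0.5]
finger_gap: 0.0876
gripper_force: 0.0
```

Emit:
{"method": "jog_arm", "body": {"rows": [{"xyz": [-0.05,0.5,0],"turn": 0,"fingers": 1},{"xyz": [-0.1,1,0],"turn": 0,"fingers": 1}]}}

```text
time_s: 1.5
eef_pos: [0.365, -0.2228, 0.4297]
tool_rot: [0.291, 3.128, 0.0]
contact_force: [0.3, -0.4, -0.5]
finger_gap: 0.0875
gripper_force: 0.0
```

Emit:
{"method": "jog_arm", "body": {"rows": [{"xyz": [-0.05,0.5,0],"turn": 0,"fingers": 1},{"xyz": [-0.1,1,0],"turn": 0,"fingers": 1}]}}

```text
time_s: 1.75
eef_pos: [0.3934, -0.1263, 0.4298]
tool_rot: [0.29, 3.128, 0.0]
contact_force: [0.4, 0.3, -0.1]
finger_gap: 0.0879
gripper_force: 0.0
```

Emit:
{"method": "jog_arm", "body": {"rows": [{"xyz": [-0.05,0.5,0],"turn": 0,"fingers": 1},{"xyz": [-0.1,1,0],"turn": 0,"fingers": 1},{"xyz": [-0.1,1,0],"turn": 0,"fingers": 1}]}}

```text
time_s: 2.12
eef_pos: [0.4223, -0.0288, 0.4295]
tool_rot: [-0.284, -3.129, -0.0]
contact_force: [0.6, -1.0, 0.5]
finger_gap: 0.0877
gripper_force: 0.0
```

```bash
python3 - <<'E'
from h import *
delta([.4529,.0582,.226])
E
```

```text
t 2.12 delta [-0.144   0.911   0.4421] turn 0.003361947114703167 F [ 0.5871 -1.0476  0.5085] eef [ 0.4223 -0.0288  0.4295] gap 0.08771017319288656
```

Emit:
{"method": "jog_arm", "body": {"rows": [{"xyz": [-0.07,0.5,0.2],"turn": 0,"fingers": 1},{"xyz": [-0.14,0.91,0.44],"turn": 0,"fingers": 1},{"xyz": [-0.14,0.91,0.44],"turn": 0,"fingers": 1},{"xyz": [-0.14,0.91,0.44],"turn": 0,"fingers": 1}]}}

```text
time_s: 2.62
eef_pos: [0.4521, 0.055, 0.3855]
tool_rot: [-0.291, -3.127, 0.001]
contact_force: [0.1, 0.7, -0.4]
finger_gap: 0.0879
gripper_force: 0.0
```

```bash
python3 - <<'E'
from h import *
import cv2
delta([.4529,.0582,.126])
c=arm.camera("wrist");t=arm.camera("top");print(c["fx"],c["cx"],c["cy"],c["pose"])
p=[.4529,.0582,.126];q=c["pose"][:3,:3].T@(np.array(p)-c["pose"][:3,3]);th=np.arctan2(np.hypot(*q[:2]),q[2]);u=q[:2]/np.hypot(*q[:2])*th*c["fx"]+[c["cx"],c["cy"]];print("pred",u)
cv2.imwrite("pics/w1.png",cv2.resize(c["img"][:,:,::-1],(800,600),interpolation=2))
E
```

```text
t 2.62 delta [-0.0027  0.0337  1.0023] turn 0.000389983298465499 F [ 0.0751  0.6877 -0.4355] eef [0.4521 0.055  0.3855] gap 0.08789328313801592
297.3186396354542 253.37350645502846 194.37280719995198 [[ 0.1848  0.9506  0.2492  0.3854]
 [ 0.9828 -0.1788 -0.0465  0.0683]
 [ 0.0003  0.2535 -0.9673  0.3673]
 [ 0.      0.      0.      1.    ]]
pred [256.2599 200.0321]
```

View pics/w1.png

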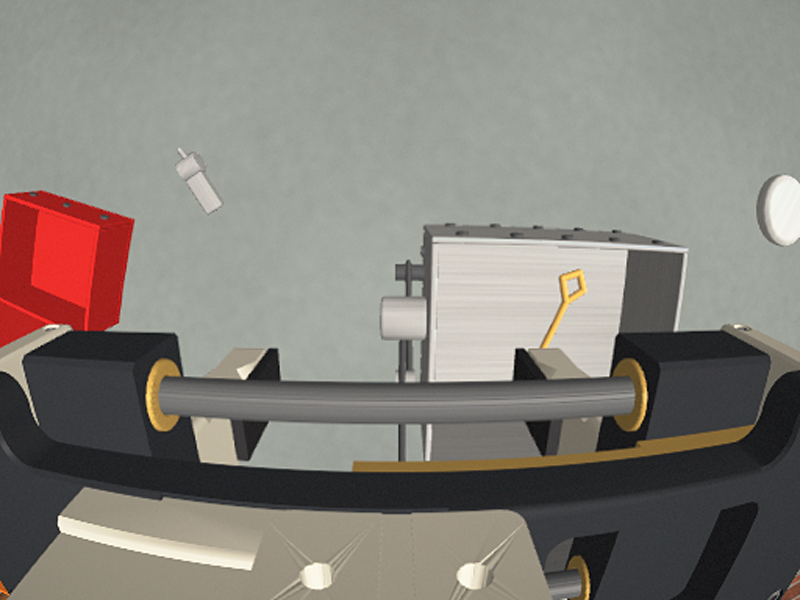

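The wrist view shows the knob barrel at view (403,318), which is pixel (258,203.5), against a prediction of (256,200), so about 3 mm off. I'll refine it with the top ray.

```bash
python3 - <<'E'
from h import *
c=arm.camera("wrist");t=arm.camera("top")
def wr(p):
    v=np.array(p)-[c["cx"],c["cy"]];r=np.hypot(*v);th=r/c["fx"];d=c["pose"][:3,:3]@np.r_[v/r*np.sin(th),np.cos(th)];return c["pose"][:3,3],d
w=wr((404*.64,318*.64));print(w[0]+w[1]*(.126-w[0][2])/w[1][2])
k=tri([w,ray(t,(80+419/4,165+302/4))]);print("tri",k,B.T@(k-C))
delta([.4545,.059,.126])
E
```

```text
[0.4567 0.0594 0.126 ]
tri [0.4534 0.0584 0.1333] [-0.0419 -0.1047  0.1333]
t 2.83 delta [-0.0163  0.0456  1.0098] turn -0.0004832796534452541 F [0.3869 1.4494 0.4372] eef [0.4519 0.0548 0.3863] gap 0.08750429107880468
```

Emit:
{"method": "jog_arm", "body": {"rows": [{"xyz": [-0.02,0.04,0.2],"turn": 0,"fingers": 1},{"xyz": [-0.02,0.04,0.4],"turn": 0,"fingers": 1},{"xyz": [-0.02,0.04,0.6],"turn": 0,"fingers": 1},{"xyz": [-0.02,0.04,0.75],"turn": 0,"fingers": 1},{"xyz": [-0.02,0.04,0.87],"turn": 0,"fingers": 1},{"xyz": [-0.02,0.04,0.95],"turn": 0,"fingers": 1},{"xyz": [-0.02,0.04,0.99],"turn": 0,"fingers": 1},{"xyz": [-0.02,0.04,0.99],"turn": 0,"fingers": 1}]}}

```text
time_s: 3.82
eef_pos: [0.4548, 0.0592, 0.2867]
tool_rot: [0.291, 3.128, -0.0]
contact_force: [0.3, 0.4, -0.4]
finger_gap: 0.0876
gripper_force: 0.0
```

Emit:
{"method": "jog_arm", "body": {"rows": [{"xyz": [0,0,0],"turn": 0,"fingers": 0.2},{"xyz": [0,0,0],"turn": 0,"fingers": -0.2},{"xyz": [0,0,0],"turn": 0,"fingers": -0.4},{"xyz": [0,0,0],"turn": 0,"fingers": -0.6},{"xyz": [0,0,0],"turn": 0,"fingers": -0.8},{"xyz": [0,0,0],"turn": 0,"fingers": -0.8},{"xyz": [0,0,0],"turn": 0,"fingers": -0.8},{"xyz": [0,0,0],"turn": 0,"fingers": -0.8}], "squeeze": 15}}

```text
time_s: 4.82
eef_pos: [0.4546, 0.0585, 0.2866]
tool_rot: [-0.291, -3.127, 0.003]
contact_force: [1.1, -4.9, 0.5]
finger_gap: 0.0238
gripper_force: 14.9
```

The knob is gripped, with a gap of 23.8 mm. Now I lift it along its path.

Emit:
{"method": "jog_arm", "body": {"rows": [{"xyz": [0.005,0,-0.02],"turn": 0,"fingers": -0.8},{"xyz": [0.01,0,-0.05],"turn": 0,"fingers": -0.8},{"xyz": [0.025,0,-0.08],"turn": 0,"fingers": -0.8},{"xyz": [0.04,0,-0.12],"turn": 0,"fingers": -0.8},{"xyz": [0.06,0,-0.16],"turn": 0,"fingers": -0.8},{"xyz": [0.08,0,-0.2],"turn": 0,"fingers": -0.8},{"xyz": [0.11,0,-0.25],"turn": 0,"fingers": -0.8},{"xyz": [0.14,0,-0.285],"turn": 0,"fingers": -0.8},{"xyz": [0.165,0,-0.315],"turn": 0,"fingers": -0.8},{"xyz": [0.165,0,-0.315],"turn": 0,"fingers": -0.8},{"xyz": [0.165,0,-0.315],"turn": 0,"fingers": -0.8}], "squeeze": 20}}

```text
time_s: 6.2
eef_pos: [0.4381, 0.0617, 0.3181]
tool_rot: [-0.292, -3.127, 0.002]
contact_force: [-0.4, -4.9, 1.2]
finger_gap: 0.0238
gripper_force: 20.0
```

```bash
python3 - <<'E'
from h import *
import cv2
c=arm.camera("scene");w=arm.camera("wrist")
cv2.imwrite("pics/s2.png",np.hstack([cv2.resize(c["img"][120:320,280:480,::-1],(400,400)),cv2.resize(w["img"][100:300,180:380,::-1],(400,400))]))
delta([.4546,.0585,.127])
E
```

```text
t 6.3 delta [-0.1678 -0.0008  0.318 ] turn 7.0471337430855825e-06 F [-1.9651 -5.6037  0.3933] eef [0.4382 0.0617 0.3181] gap 0.023931450677566163
```

View pics/s2.png

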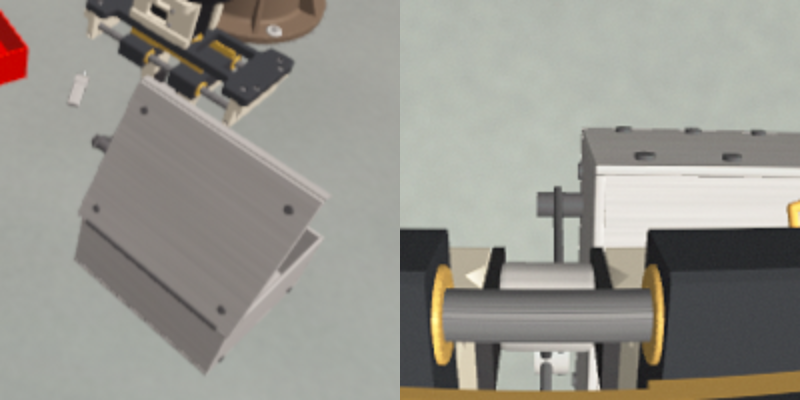

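The right half shows the knob between the pads with the stay bar lifted. Now I let go and rise.

Emit:
{"method": "jog_arm", "body": {"rows": [{"xyz": [0,0,0],"turn": 0,"fingers": -0.3},{"xyz": [0,0,0],"turn": 0,"fingers": 0},{"xyz": [0,0,0],"turn": 0,"fingers": 0.2},{"xyz": [0,0,0],"turn": 0,"fingers": 0.2},{"xyz": [0,0,0],"turn": 0,"fingers": 0.2},{"xyz": [0,0,-0.2],"turn": 0,"fingers": 0.2},{"xyz": [0,0,-0.5],"turn": 0,"fingers": 0.2},{"xyz": [0,0,-0.9],"turn": 0,"fingers": 0.2},{"xyz": [0,0,-1],"turn": 0,"fingers": 0.2},{"xyz": [0,0,-1],"turn": 0,"fingers": 0.2}]}}

```text
time_s: 7.55
eef_pos: [0.4385, 0.0623, 0.4184]
tool_rot: [0.291, 3.127, 0.002]
contact_force: [-0.2, -0.5, -0.6]
finger_gap: 0.0522
gripper_force: 0.0
```

```bash
python3 - <<'E'
from h import *
import cv2
c=arm.camera("top");w=arm.camera("wrist")
cv2.imwrite("pics/s3.png",np.hstack([cv2.resize(c["img"][150:280,80:210,::-1],(400,400)),cv2.resize(w["img"][100:300,180:380,::-1],(400,400))]))
# tip target: behind the lid, above
import math
for th in (75,):
    pass
delta(box(.085,.035,.30),.178)
E
```

```text
t 7.65 delta [-1.4249  1.3888 -0.6121] turn 2.3810383982527707e-05 F [ 0.3676 -0.6996  0.3219] eef [0.4382 0.0621 0.4171] gap 0.0528004076764008
```

View pics/s3.png

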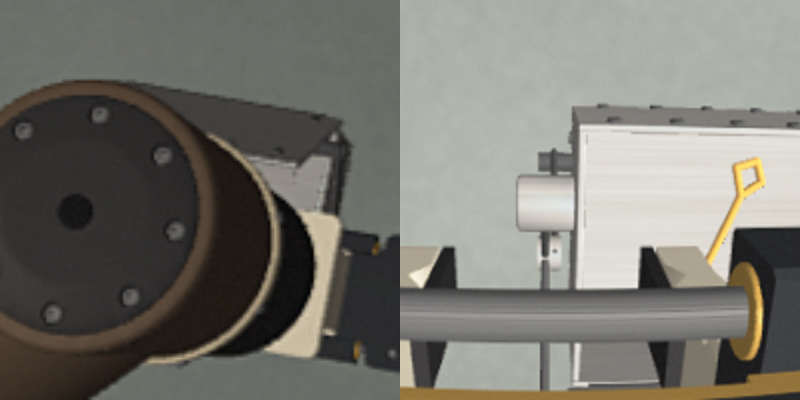

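Emit:
{"method": "jog_arm", "body": {"rows": [{"xyz": [0,0.1,-0.3],"turn": 0,"fingers": -0.2},{"xyz": [-0.1,0.3,-0.6],"turn": 0,"fingers": -0.6},{"xyz": [-0.4,0.6,-0.62],"turn": 0,"fingers": -1},{"xyz": [-0.7,0.8,-0.62],"turn": 0,"fingers": -1},{"xyz": [-0.9,0.9,-0.62],"turn": 0,"fingers": -1},{"xyz": [-0.9,0.9,-0.62],"turn": 0,"fingers": -1}]}}

```text
time_s: 8.4
eef_pos: [0.5448, 0.1347, 0.4775]
tool_rot: [-0.292, -3.125, 0.004]
contact_force: [-0.5, 0.1, -0.3]
finger_gap: 0.0016
gripper_force: 0.0
```

```bash
python3 - <<'E'
from h import *
delta(box(.09,.035,.30),.178)
c=arm.camera("wrist")
E
```

```text
t 8.4 delta [-0.5624  0.479  -0.0086] turn -4.2595380149378245e-05 F [-0.4958  0.0619 -0.3227] eef [0.5448 0.1347 0.4775] gap 0.0015513210974008398
```

Emit:
{"method": "jog_arm", "body": {"rows": [{"xyz": [-0.3,0.25,0],"turn": 0,"fingers": -1},{"xyz": [-0.56,0.48,0],"turn": 0,"fingers": -1},{"xyz": [-0.56,0.48,0],"turn": 0,"fingers": -1},{"xyz": [-0.56,0.48,0.25],"turn": 0,"fingers": -1},{"xyz": [-0.56,0.48,0.55],"turn": 0,"fingers": -1},{"xyz": [-0.56,0.48,0.8],"turn": 0,"fingers": -1},{"xyz": [-0.56,0.48,0.875],"turn": 0,"fingers": -1},{"xyz": [-0.56,0.48,0.875],"turn": 0,"fingers": -1}]}}

```text
time_s: 9.45
eef_pos: [0.6071, 0.1707, 0.393]
tool_rot: [-0.291, -3.128, 0.0]
contact_force: [0.7, 0.3, -0.0]
finger_gap: 0.0002
gripper_force: 0.0
```

```bash
python3 - <<'E'
from h import *
import cv2
d=delta(box(.09,.035,.212),.178)
c=arm.camera("top");w=arm.camera("wrist")
cv2.imwrite("pics/s4.png",np.hstack([cv2.resize(c["img"][150:280,80:210,::-1],(400,400)),cv2.resize(w["img"][:,:,::-1],(400,400))]))
s=arm.sense();R=Ro.from_rotvec(s['tool_rot']).as_matrix()
for a in (75,73,70,65,60,55,50,45,40,35,30,25,20,15,10,5,2,0):
    t=np.radians(a);r=.123
    p=box(.08-r*np.cos(t)+.006*np.sin(t)+.0095,.035,.09+r*np.sin(t)+.006*np.cos(t))
    print(a,R.T@(p-[0,0,-.178]-s['eef_pos'])*10)
E
```

```text
t 9.45 delta [-0.0167  0.0103  0.0302] turn 0.00030338374202122626 F [ 0.691   0.2836 -0.0073] eef [0.6071 0.1707 0.393 ] gap 0.0002111363317454101
75 [0.253  0.0071 0.0566]
73 [0.2949 0.0071 0.0663]
70 [0.3569 0.0071 0.0837]
65 [0.4581 0.0072 0.1198]
60 [0.5558 0.0072 0.1645]
55 [0.6492 0.0072 0.2176]
50 [0.7376 0.0072 0.2786]
45 [0.8204 0.0071 0.3472]
40 [0.8968 0.0071 0.4226]
35 [0.9664 0.007  0.5044]
30 [1.0286 0.007  0.592 ]
25 [1.083  0.0069 0.6847]
20 [1.129  0.0069 0.7818]
15 [1.1664 0.0068 0.8825]
10 [1.1949 0.0067 0.9861]
5 [1.2143 0.0066 1.0917]
2 [1.2214 0.0065 1.1558]
0 [1.2244 0.0065 1.1987]
```

View pics/s4.png

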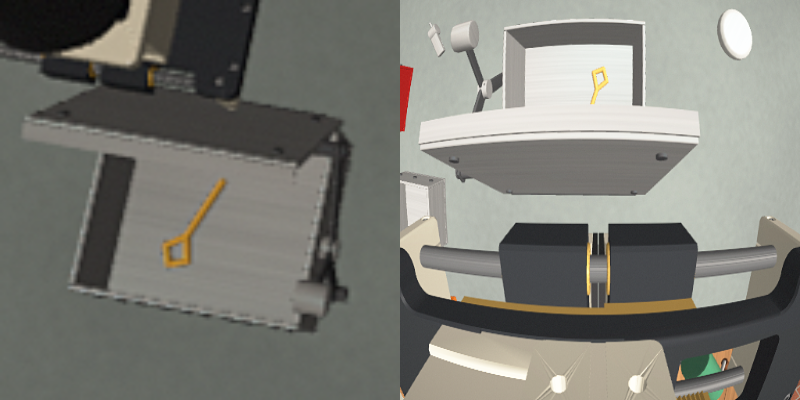

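The top view shows the knob at pixel (181,247), moved up and forward from (185,240.5), and the wrist view shows the knee bent. It stayed unlocked and the fingers are behind the lid. Now I push gently.

Emit:
{"method": "jog_arm", "body": {"rows": [{"xyz": [0.1,0,0.05],"turn": 0,"fingers": -1},{"xyz": [0.18,0,0.055],"turn": 0,"fingers": -1},{"xyz": [0.21,0,0.055],"turn": 0,"fingers": -1},{"xyz": [0.24,0,0.055],"turn": 0,"fingers": -1},{"xyz": [0.265,0,0.06],"turn": 0,"fingers": -1},{"xyz": [0.295,0,0.066],"turn": 0,"fingers": -1},{"xyz": [0.325,0,0.075],"turn": 0,"fingers": -1},{"xyz": [0.357,0,0.084],"turn": 0,"fingers": -1},{"xyz": [0.39,0,0.095],"turn": 0,"fingers": -1},{"xyz": [0.425,0,0.107],"turn": 0,"fingers": -1},{"xyz": [0.458,0,0.12],"turn": 0,"fingers": -1}]}}

```text
time_s: 10.92
eef_pos: [0.5625, 0.1794, 0.3808]
tool_rot: [0.291, 3.127, 0.0]
contact_force: [3.2, -0.6, -1.2]
finger_gap: 0.0003
gripper_force: 1.5
```

Emit:
{"method": "jog_arm", "body": {"rows": [{"xyz": [0.033,0,0.014],"turn": 0,"fingers": -1},{"xyz": [0.066,0,0.029],"turn": 0,"fingers": -1},{"xyz": [0.098,0,0.045],"turn": 0,"fingers": -1},{"xyz": [0.129,0,0.062],"turn": 0,"fingers": -1},{"xyz": [0.16,0,0.08],"turn": 0,"fingers": -1},{"xyz": [0.191,0,0.098],"turn": 0,"fingers": -1},{"xyz": [0.221,0,0.118],"turn": 0,"fingers": -1},{"xyz": [0.251,0,0.138],"turn": 0,"fingers": -1},{"xyz": [0.28,0,0.159],"turn": 0,"fingers": -1},{"xyz": [0.308,0,0.181],"turn": 0,"fingers": -1},{"xyz": [0.335,0,0.204],"turn": 0,"fingers": -1},{"xyz": [0.362,0,0.227],"turn": 0,"fingers": -1},{"xyz": [0.388,0,0.252],"turn": 0,"fingers": -1},{"xyz": [0.414,0,0.277],"turn": 0,"fingers": -1},{"xyz": [0.439,0,0.303],"turn": 0,"fingers": -1}]}}

```text
time_s: 12.8
eef_pos: [0.5192, 0.1875, 0.3502]
tool_rot: [-0.291, -3.128, 0.0]
contact_force: [1.3, 0.5, 0.7]
finger_gap: 0.0008
gripper_force: 0.8
```

```bash
python3 - <<'E'
from h import *
s=arm.sense();print(s['time_s'],s['contact_force']);R=Ro.from_rotvec(s['tool_rot']).as_matrix()
for a in (40,35,30,25,20,15,10,5,2,0):
    t=np.radians(a);r=.123
    p=box(.08-r*np.cos(t)+.006*np.sin(t)+.0095,.035,.09+r*np.sin(t)+.006*np.cos(t))
    print(a,R.T@(p-[0,0,-.178]-s['eef_pos'])*10)
E
```

```text
12.8 [1.3421 0.4704 0.7246]
40 [-0.0031  0.0074 -0.0149]
35 [0.0663 0.0074 0.067 ]
30 [0.1284 0.0075 0.1547]
25 [0.1826 0.0075 0.2475]
20 [0.2285 0.0075 0.3446]
15 [0.2657 0.0075 0.4454]
10 [0.294  0.0075 0.549 ]
5 [0.3132 0.0076 0.6547]
2 [0.3203 0.0076 0.7188]
0 [0.3231 0.0076 0.7617]
```

Emit:
{"method": "jog_arm", "body": {"rows": [{"xyz": [0.033,0,0.03],"turn": 0,"fingers": -1},{"xyz": [0.066,0,0.067],"turn": 0,"fingers": -1},{"xyz": [0.098,0,0.11],"turn": 0,"fingers": -1},{"xyz": [0.128,0,0.155],"turn": 0,"fingers": -1},{"xyz": [0.156,0,0.2],"turn": 0,"fingers": -1},{"xyz": [0.183,0,0.248],"turn": 0,"fingers": -1},{"xyz": [0.206,0,0.296],"turn": 0,"fingers": -1},{"xyz": [0.228,0,0.345],"turn": 0,"fingers": -1},{"xyz": [0.248,0,0.395],"turn": 0,"fingers": -1},{"xyz": [0.266,0,0.445],"turn": 0,"fingers": -1},{"xyz": [0.281,0,0.497],"turn": 0,"fingers": -1},{"xyz": [0.294,0,0.55],"turn": 0,"fingers": -1},{"xyz": [0.302,0,0.585],"turn": 0,"fingers": -1},{"xyz": [0.309,0,0.62],"turn": 0,"fingers": -1},{"xyz": [0.313,0,0.655],"turn": 0,"fingers": -1}]}}

```text
time_s: 14.68
eef_pos: [0.4885, 0.1932, 0.2846]
tool_rot: [-0.291, -3.128, 0.0]
contact_force: [-0.1, 0.6, 0.9]
finger_gap: 0.0003
gripper_force: 0.5
```

Emit:
{"method": "jog_arm", "body": {"rows": [{"xyz": [0.002,0,0.02],"turn": 0,"fingers": -1},{"xyz": [0.004,0,0.04],"turn": 0,"fingers": -1},{"xyz": [0.006,0,0.06],"turn": 0,"fingers": -1},{"xyz": [0.008,0,0.08],"turn": 0,"fingers": -1},{"xyz": [0.01,0,0.095],"turn": 0,"fingers": -1},{"xyz": [0.01,0,0.095],"turn": 0,"fingers": -1}]}}

```text
time_s: 15.42
eef_pos: [0.4876, 0.1934, 0.2752]
tool_rot: [-0.291, -3.128, 0.0]
contact_force: [0.2, 0.3, -0.1]
finger_gap: 0.0004
gripper_force: 0.0
```

Emit:
{"method": "jog_arm", "body": {"rows": [{"xyz": [0,0,0.005],"turn": 0,"fingers": -1},{"xyz": [0,0,0.01],"turn": 0,"fingers": -1},{"xyz": [0,0,0.012],"turn": 0,"fingers": -1},{"xyz": [0,0,0.012],"turn": 0,"fingers": -1}]}}

```text
time_s: 15.92
eef_pos: [0.4875, 0.1933, 0.2744]
tool_rot: [-0.291, -3.128, 0.0]
contact_force: [-3.2, -1.1, 5.5]
finger_gap: 0.0008
gripper_force: 2.6
```

```bash
python3 - <<'E'
from h import *
import cv2
s=arm.sense();print(s['contact_force'],s['joint_efforts'])
c=arm.camera("scene");w=arm.camera("wrist")
cv2.imwrite("pics/s5.png",np.hstack([cv2.resize(c["img"][120:320,280:480,::-1],(400,400)),cv2.resize(w["img"][:,:,::-1],(400,400))]))
E
```

```text
[-3.184  -1.1214  5.5177] [ -0.1664 -40.3599  23.0181   5.3837   0.8219   0.0007]
```

View pics/s5.png

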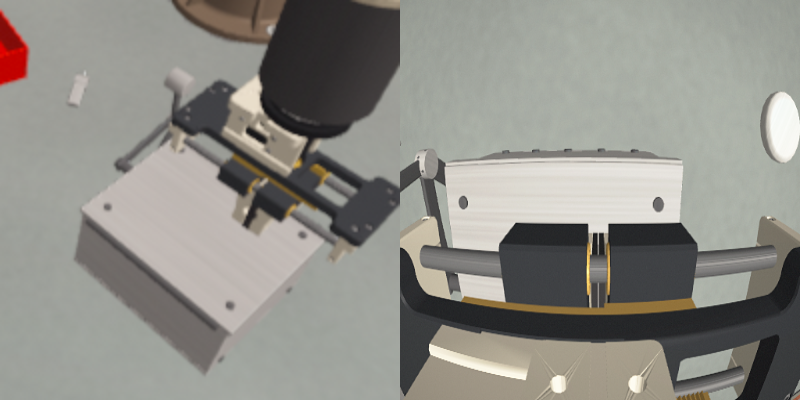

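The lid looks shut. A slightly firmer press will confirm that it rests on the rim, and then I'll retreat.

Emit:
{"method": "jog_arm", "body": {"rows": [{"xyz": [0,0,0.005],"turn": 0,"fingers": -1},{"xyz": [0,0,0.01],"turn": 0,"fingers": -1},{"xyz": [0,0,0.01],"turn": 0,"fingers": -1},{"xyz": [0,0,0.01],"turn": 0,"fingers": -1}]}}

```text
time_s: 16.52
eef_pos: [0.4875, 0.1933, 0.2743]
tool_rot: [0.291, 3.128, -0.0]
contact_force: [-5.6, -1.9, 15.1]
finger_gap: 0.0006
gripper_force: 7.1
```

The force rose with no motion, so the lid is on its stop. Retreating straight up.

Emit:
{"method": "jog_arm", "body": {"rows": [{"xyz": [0,0,-0.03],"turn": 0,"fingers": -1},{"xyz": [0,0,-0.15],"turn": 0,"fingers": -1},{"xyz": [0,0,-0.5],"turn": 0,"fingers": -1},{"xyz": [0,0,-0.9],"turn": 0,"fingers": -1},{"xyz": [0,0,-1],"turn": 0,"fingers": -1},{"xyz": [0,0,-1],"turn": 0,"fingers": -1},{"xyz": [0,0,-1],"turn": 0,"fingers": -1}]}}

```text
time_s: 17.4
eef_pos: [0.4873, 0.1932, 0.3721]
tool_rot: [-0.292, -3.127, 0.002]
contact_force: [0.5, -0.6, 0.1]
finger_gap: 0.0004
gripper_force: 0.0
```

```bash
python3 - <<'E'
from h import *
import cv2
s=arm.sense();print(s['contact_force'],s['eef_pos'])
c=arm.camera("scene");w=arm.camera("wrist")
cv2.imwrite("pics/s6.png",np.hstack([cv2.resize(c["img"][60:360,130:480,::-1],(467,400)),cv2.resize(w["img"][:,:,::-1],(333,400))]))
def P(p): 
    q=c["pose"][:3,:3].T@(p-c["pose"][:3,3]);return c["fx"]*q[0]/q[2]+c["cx"]-130,c["fy"]*q[1]/q[2]+c["cy"]-60
for p in [(-.082,-.093,.096),(-.082,.093,.096),(-.076,-.107,.166)]: print(np.array(P(box(*p)))*4/3)
E
```

```text
[ 0.5045 -0.584   0.071 ] [0.4873 0.1932 0.3721]
[318.7542 166.0302]
[419.449  234.0637]
[318.5071 133.3152]
```

View pics/s6.png

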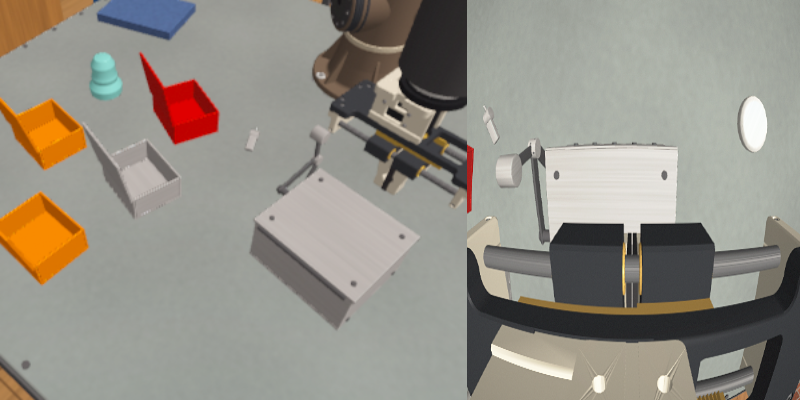

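The lid is shut: its near corner is at (320,168) and the knob at (319,132), both matching the predictions of (319,166) and (319,133). The small lid is still open and the robot is clear.

```bash
python3 -c "
from plant import arm
print(arm.job_done())"
```

```text
the job is handed in; nothing more can be done
None
```

I lifted the stay knob about 32 mm, well past centre, and let it go. I then lowered the key box lid until it was fully shut, left the small box's lid standing open, and handed the job in at about 17.5 s with the robot touching nothing.

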